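Index the red-capped vial under the reader and close the lamp tube

ROBOT

A 6-joint arm with a two-finger parallel gripper is mounted at the origin on a cart in front of the work surface, level with it; the furniture and walls round the work are solid. World frame = base frame: x ahead of the robot, y to its left, z up, the work surface at z = 0. Lengths are in mm, angles in rad, forces in N, time in s.
With the tool pointing down it reaches from about 350 to 775 mm from the base axis. Payload 7.3 kg.
Tool frame: the origin (TCP) lies at the very end of the fingers, on their centre line; the grasp point (between the pads) lies 19 mm behind it; x points along the fingers, z is the direction in which the jaws open and shut, and the axes are right-handed (so a half turn about x gives the same grasp; the last joint's range is limited). The gripper opens to 92 mm and grips with 3 to 60 N. Pads are 19 mm wide; open, the fingers measure 130 mm over their backs; the gripper's body (75 mm by 190 mm) begins 47 mm behind the grasp point.
Start: joints at [-1.4, 0.342, 1.524, -0, 1.275, -0.146], TCP at [163.574, -498.887, 226.741] pointing down, gripper open.
Joint ranges: [-2.53, 2.53], [-0.77, 2.02], [0.04, 2.7], [-1, 4.14], [0.28, 2.66], [-3.11, 3.11]. Speed limits (rad/s): [2.57, 2.57, 3.14, 3.14, 3.14, 3.14].

INTERFACE

Orientations are given as [roll, pitch, yaw] about the fixed x, y, z axes, in that order (R = Rz(yaw) Ry(pitch) Rx(roll)).
In Python, from plant import * gives the robot as it stands.
- The arm moves only by the tool carry_out, never from a script. Its argument "rows" is a list of rows, each a list of 4 numbers: the shift along the world's x, y, z in mm, then the turn about the world's z in degrees. In form: [[x, y, z, twist], ...]. A call has 1 to 20 rows; each row is the pose to reach, as a shift and turn from the pose measured when the call began; what a row does not reach only later rows make up. A row lasts 1/12 s, in which the tool goes at most 41.7 mm and 7.16 degrees, less where a joint would pass 70% of its speed; a pose out of reach is approached as far as the arm can. A call with a gripper value outside its range is refused whole. "hand" is the finger opening in mm, from 0 to 91.8, set as the call begins (left out, the last holds). The fingers move at their own pace and stop on an object; the grip force is fixed at half the most. Time passes only in rows, so rows that repeat a pose let the fingers close. It gives the time, the measured TCP pose, the force and the opening at its end, in the units of the state.
- get_obs(): the state, without advancing time (a new reading comes with each control period).
- capture(name): name is "side" or "top" or "wrist"; returns the picture (480x640x3 uint8, red, green, blue); there is no depth.
- camera_info(name): a dict with "camera_matrix" (3x3 intrinsics, pixels), "dist" ([k1, k2, p1, p2, k3] as OpenCV has them; the pictures are not rectified), "pose" (4x4, takes a point from camera to world coordinates); the wrist camera has in their place "mount" (4x4, takes a point from camera to tool coordinates, whose origin is the TCP and whose axes are the tool frame's). Camera axes: x right, y down, z forward; pixel columns grow to the right and rows downward; lengths in mm; the calibration is good to about 2 mm. A picture is of the moment at which its call begins: read the wrist's pose just before it. camera_info takes no time and is no camera call.
- close_job(): hands the job in, once; it reports no verdict.
The state is a dict: "time": time; "joint_positions": joint angles; "dq": joint speeds; "tau": joint torques, N m; "tool_pos": TCP position; "tcp_rot": TCP orientation; "contact_force": force on the tool from outside, world axes, zero at the start; "moment": the same for the moment, N m; "grip_width": finger opening in mm.
Only numpy, scipy, OpenCV 4.12 (cv2) and the standard library are available. Lean on these libraries where they do the work, as an engineer would, in place of code of your own. Each camera call takes 0.05 s, during which the arm holds its last target. There are 200 camera calls.

TASK

On the white sample changer, swing the advance lever with the yellow finger post all the way to its stop and let it come back, as often as it takes to bring the red-capped vial into the reading place under the lamp head, without forcing the lever and without touching the drum or the vials. With the lever back at rest, push the telescoping lamp tube fully home over that vial, innermost section first. Leave the things standing round about where they are.

Things in the scene. Friction and masses are not known exactly. Their poses are not given: they have to be found in the camera images.
- changer: white sample changer fixed on the worktop, plinth 200 x 210 mm, top at z 22. Origin on the worktop, on the upright turret axis; x points from its front (lever) to its back (column), y to the left seen from the front, z up; all mm heights count from the worktop. A column at the back holds an arm 42 mm wide (top at z 143) that reaches forward to the lamp head at x -50, 52 mm wide
- cover (a point): centre of the underside of the clear round cover, on the turret axis: radius 121 mm, z 119 to 124. It overhangs the drum and the whole lever, so an upright tool cannot reach the lever: come in from the front under its edge with the tool leaning 35 to 45 degrees, fingers pointing forward and down
- turret (a joint): turn of the black eight-place drum (radius 68 mm, z 43 to 76), rad, counterclockwise from above; places every 0.785 rad on a circle of radius 50 mm, vial tops at z 114. Reads 2.356 when the red-capped vial is in the reading place; starts one or two strokes short, often between two places (the first stroke then brings it to a place). Has friction, stays where it is left
- advance_lever (a joint): swing of the lever about the turret axis, rad: 0 at rest (front-left), 0.873 at its stop (front-right), symmetric about the changer's -x; counterclockwise from above. A spring drives it back (2.5 N at the post at rest, 5 N at the stop, 1 to 3 N more driving the drum). Its pawl moves the drum on the forward stroke only; exactly at the stop a place is in the reading place
- lever_post (a point): on the axis of the lever's upright yellow finger post, at z 72 mm. The post is 12 mm thick, yellow from z 40 to z 93, 105 mm from the turret axis, 16 mm inside the edge of the cover; the flat steel lever arm lies at z 28 to 33 under it, and the drum's side is 31 mm from the post
- red_vial: the one vial with a red cap, 14 mm thick, 59 mm long, upright in the drum, on which it rides; origin at the centre of its foot (z 55 mm), 50 mm from the turret axis
- station (a point): centre of the reading place, straight below the lamp tube, 50 mm in front of the turret axis (changer x -50, y 0), at the height of the vial tops
- tube_middle (a joint): slide of the middle section (37 mm thick) down into the fixed outer tube of the lamp head, m: 0 raised, 0.020 fully home; moves with some 6 N and stays
- tube_inner (a joint): slide of the innermost section (29 mm thick) down into the middle one, m: 0 raised, 0.020 fully home; moves with some 2.5 N and stays. Pushed down at its cap it goes home first, then takes the middle one with it; its hollow end comes down round the vial and jams on a vial that stands more than 3 mm off
- tube_top (a point): centre of the top face of the black cap (36 mm wide) on the innermost section: about z 208 mm raised, 168 mm when both are home
- lever_grip: the yellow finger post as a part; origin on its axis at z 32 mm
- drum: the black drum of the turret with its vials; origin that of the changer
- cell_brown: loose black test cell with a brown collar and red coil on top, 69 mm wide, 83 mm tall, bystander to the right of the changer (its like stand in the blue tub on the left); origin at the centre of its foot
- vial_stand: empty white vial rack 60 x 100 x 37 mm, loose bystander to the right; origin at the centre of its foot
- syringe: clear syringe 133 mm long lying in front of the changer, loose bystander; origin at the centre of its underside
- timer: white digital timer 66 x 62 x 18 mm near the front edge, loose bystander; origin at the centre of its underside

How it is judged:
By the outcome, as a careful person would: the job done as asked, in the order asked, and still so for the second after the job is handed in, with the robot touching nothing.
It also fails if it takes over 72 s, if anything falls off the work surface, if the arm or the gripper's body presses on something with over 40 N, if the wrist force passes 120 N, or if a joint passes its speed limit or range.

## Working session

There is one attempt and no reset: what is moved stays moved. The work goes in short steps, Python scripts to look and compute and a tool call to move; the robot and the scene stay as the last step left them, time stands still between calls to the robot, and variables do not carry over. Pictures are saved under pics/ and viewed, about 8 in all and at most 12, crops included, and the job is handed in when it is done.

Besides the shell and the picture viewer there is one more tool, called after "Emit:" in YAML: its name, and indented under it one key for each argument. carry_out: Moves the arm, as the interface text tells. Its arguments: {"type":"object","properties":{"rows":{"type":"array"},"hand":{"type":"number"}},"required":["rows"]}

```bash
mkdir -p pics; ls
python3 - <<'E'
from plant import *
import cv2,numpy as np
o=get_obs();print(o)
for n in("side","top","wrist"):
    im=capture(n);cv2.imwrite(f"pics/{n}0.png",im[:,:,::-1]);i=camera_info(n);print(n,{k:np.round(v,3).tolist() for k,v in i.items() if k in("camera_matrix","dist","pose","mount")})
E
```

```text
pics
{'time': 0.0, 'joint_positions': array([-1.39996542e+00,  3.42719984e-01,  1.52504149e+00, -1.51711731e-06,
        1.27542355e+00, -1.46022477e-01]), 'dq': array([ 7.42456929e-05, -1.28446951e-03,  5.20719615e-04,  1.11794895e-04,
       -1.78659953e-04,  1.03288245e-03]), 'tau': array([-5.58552238e-04, -4.31242812e+01, -2.44221586e+01,  7.18661374e-02,
        5.59503108e-02, -1.02998317e-04]), 'tool_pos': array([ 163.51464833, -498.43741389,  226.03786006]), 'tcp_rot': array([2.99648122, 1.56920396, 1.74253871]), 'contact_force': array([ 0.18037028, -0.00428197, -0.29862914]), 'moment': array([ 0.03264078, -0.0076653 ,  0.00840688]), 'grip_width': 91.66029492954644}
side {'camera_matrix': [[522.467, 0.0, 317.243], [0.0, 522.467, 236.982], [0.0, 0.0, 1.0]], 'dist': [0.035, 0.0, 0.0, 0.0, 0.0], 'pose': [[0.999, 0.037, -0.02, 579.913], [0.038, -0.598, 0.8, -1167.008], [0.017, -0.8, -0.599, 789.671], [0.0, 0.0, 0.0, 1.0]]}
top {'camera_matrix': [[559.952, 0.0, 319.587], [0.0, 559.952, 229.543], [0.0, 0.0, 1.0]], 'dist': [-0.073, 0.0, 0.0, 0.0, 0.0], 'pose': [[0.011, -0.977, 0.212, 342.37], [-1.0, -0.01, 0.005, -323.789], [-0.003, -0.212, -0.977, 1174.469], [0.0, 0.0, 0.0, 1.0]]}
wrist {'camera_matrix': [[332.06, 0.0, 320.389], [0.0, 332.06, 240.719], [0.0, 0.0, 1.0]], 'dist': [-0.023, 0.0, 0.0, 0.0, 0.0], 'mount': [[0.0, -0.252, 0.968, -158.406], [0.001, -0.968, -0.252, 67.986], [1.0, 0.001, 0.0, -0.168], [0.0, 0.0, 0.0, 1.0]]}
```

View pics/side0.png

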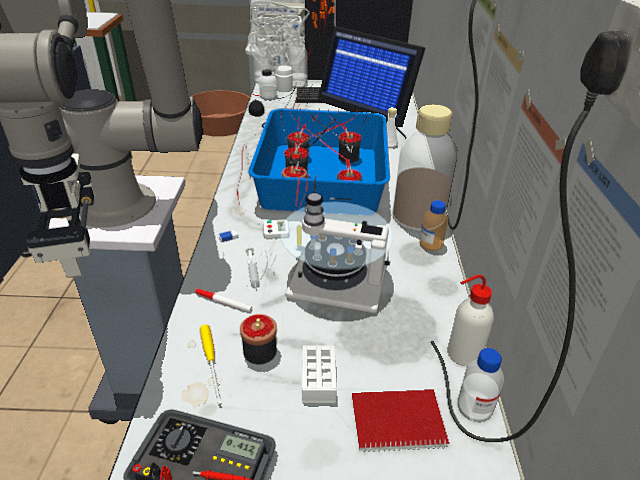

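View pics/top0.png

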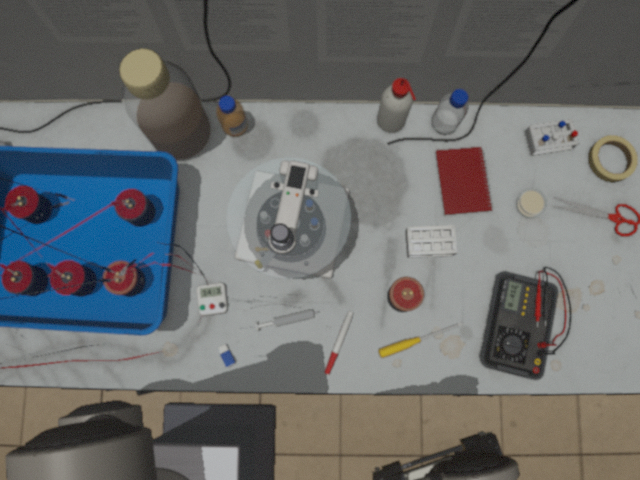

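The side view shows the changer at about (338,255), with the yellow post at (298,236) and the lamp cap at (314,198). The top view has the cap at (281,233) and the cover disc centred near (298,220). I'll enlarge both.

```bash
python3 - <<'E'
import cv2,numpy as np
a=cv2.imread("pics/top0.png")[140:300,210:380];b=cv2.imread("pics/side0.png")[170:330,250:420]
f=lambda x:cv2.resize(x,(400*1,376),interpolation=cv2.INTER_CUBIC)
cv2.imwrite("pics/c1.png",np.hstack([f(a),f(b)]))
E
cat > h.py <<'E'
from plant import *
import cv2,numpy as np
from scipy.spatial.transform import Rotation as Ro
def ray(n,uv,tool=None):
    i=camera_info(n);K,d=np.array(i["camera_matrix"]),np.array(i["dist"],float)
    if n=="wrist":
        p,r=tool;T=np.eye(4);T[:3,:3]=Ro.from_euler("xyz",r).as_matrix();T[:3,3]=p;P=T@np.array(i["mount"])
    else:P=np.array(i["pose"])
    q=cv2.undistortPoints(np.array([[uv]],float),K,d)[0,0]
    return P[:3,3],P[:3,:3]@np.array([q[0],q[1],1])
def onz(n,uv,z,tool=None):
    o,d=ray(n,uv,tool);return o+d*(z-o[2])/d[2]
def tri(*rs):
    A=np.zeros((3,3));b=np.zeros(3)
    for o,d in rs:
        d=d/np.linalg.norm(d);M=np.eye(3)-np.outer(d,d);A+=M;b+=M@o
    return np.linalg.solve(A,b)
def pix(n,X,tool=None):
    i=camera_info(n);K,d=np.array(i["camera_matrix"]),np.array(i["dist"],float)
    if n=="wrist":
        p,r=tool;T=np.eye(4);T[:3,:3]=Ro.from_euler("xyz",r).as_matrix();T[:3,3]=p;P=T@np.array(i["mount"])
    else:P=np.array(i["pose"])
    W=np.linalg.inv(P);return cv2.projectPoints(np.array([X],float),cv2.Rodrigues(W[:3,:3])[0],W[:3,3],K,d)[0][0,0]
E
```

```text
(no output)
```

View pics/c1.png

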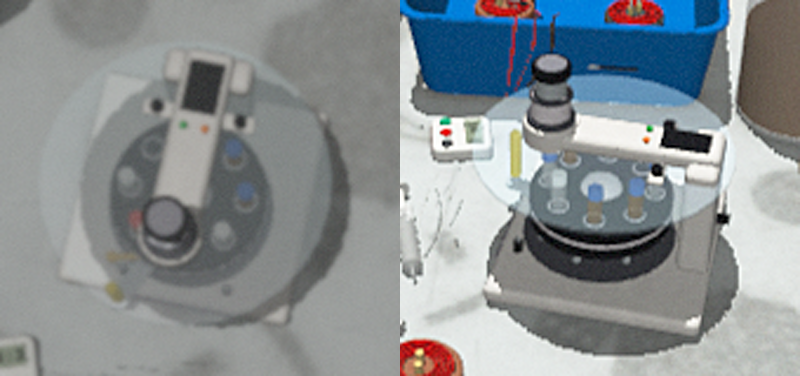

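The crop shows, in original pixels:
- **Top view:** cap top (281,232), red vial cap (269.5,233), cover centre about (289,218), post about (259,264).
- **Side view:** cap top (314.6,196.8), post from (299,226.6) to (299,245).

I'll triangulate these.

Run:
```python
from h import *
np.set_printoptions(precision=1,suppress=True)
cap=tri(ray("top",(281,231.5)),ray("side",(314.6,196.8)));print("cap tri",cap)
for n,uv in(("top",(281,231.5)),("side",(314.6,196.8))):print(n,onz(n,uv,208))
c=onz("top",(289,218.3),124);print("cover top",c)
# side cover ellipse extents: x 472..733,y 77..232 in crop
print("cover side",onz("side",(250+(603-400)/2.353,170+152/2.35),124))
print("red",onz("top",(269.5,232.8),114))
print("post top z93",onz("top",(258.9,263.5),93),"side top",onz("side",(299.3,226.6),93),"side bot z40",onz("side",(299.3,245.3),40))
print("other yellow",[onz("top",(210+120/2.353,140+257/2.35),z) for z in(33,93)])
# plinth corners in top at z22
for uv in((107,76),(62,278),(285,320),(325,118)):print("corner",onz("top",(210+uv[0]/2.353,140+uv[1]/2.35),22))
s=cv2.imread("pics/side0.png");
for n,x0,y0,x1,y1 in(("side",280,210,320,270),("top",245,235,280,275)):
    im=cv2.cvtColor(cv2.imread(f"pics/{n}0.png"),cv2.COLOR_BGR2HSV)[y0:y1,x0:x1]
    m=cv2.inRange(im,(20,50,60),(35,255,255));v,u=np.nonzero(m);print(n,len(u),[(a+x0,b+y0) for a,b in zip(u,v)])
```

```text
cap tri [ 548.5 -250.6  206.9]
top [ 547.4 -250.9  208. ]
side [ 549.4 -251.9  208. ]
cover top [ 591.4 -259.3  124. ]
cover side [ 597.7 -267.4  124. ]
red [ 564.5 -221.6  114. ]
post top z93 [ 507.4 -200.6   93. ] side top [ 513.9 -199.7   93. ] side bot z40 [ 513.8 -200.9   40. ]
other yellow [array([ 546.2, -197.2,   33. ]), array([ 535.5, -203.8,   93. ])]
corner [ 716.8 -178.3   22. ]
corner [ 528.7 -145.    22. ]
corner [ 493.4 -343.    22. ]
corner [ 678.6 -378.2   22. ]
side 79 [(np.int64(298), np.int64(225)), (np.int64(299), np.int64(225)), (np.int64(297), np.int64(226)), (np.int64(298), np.int64(226)), (np.int64(299), np.int64(226)), (np.int64(300), np.int64(226)), (np.int64(297), np.int64(227)), (np.int64(298), np.int64(227)), (np.int64(299), np.int64(227)), (np.int64(300), np.int64(227)), (np.int64(297), np.int64(228)), (np.int64(298), np.int64(228)), (np.int64(299), np.int64(228)), (np.int64(300), np.int64(228)), (np.int64(301), np.int64(228)), (np.int64(297), np.int64(229)), (np.int64(298), np.int64(229)), (np.int64(299), np.int64(229)), (np.int64(300), np.int64(229)),
[... 2476 characters left out ...]
.int64(258), np.int64(262)), (np.int64(259), np.int64(262)), (np.int64(255), np.int64(263)), (np.int64(256), np.int64(263)), (np.int64(257), np.int64(263)), (np.int64(258), np.int64(263)), (np.int64(259), np.int64(263)), (np.int64(256), np.int64(264)), (np.int64(257), np.int64(264)), (np.int64(258), np.int64(264)), (np.int64(259), np.int64(264)), (np.int64(260), np.int64(264)), (np.int64(257), np.int64(265)), (np.int64(258), np.int64(265)), (np.int64(259), np.int64(265)), (np.int64(260), np.int64(265)), (np.int64(258), np.int64(266)), (np.int64(259), np.int64(266)), (np.int64(260), np.int64(266)), (np.int64(261), np.int64(266)), (np.int64(259), np.int64(267)), (np.int64(260), np.int64(267))]
```

Measurements agree with the given sizes:
- Changer yaw is about -10.4°, station at (548.5,-251), turret axis at about (597.7,-260).
- Lever at rest predicts the post at (512,-199); I measured (513,-200).
- The red vial is at radius 51, about 39° short of the reading place.

The moves have no tilt, so I'll first go to free space over the right-hand side. There I'll see how the arm behaves when a pose is out of reach.

Emit:
carry_out:
  rows:
    - [0, 0, 40, 0]
    - [40, 10, 90, -7]
    - [80, 20, 100, -14]
    - [120, 30, 100, -21]
    - [160, 40, 100, -28]
    - [200, 50, 100, -35]
    - [240, 60, 100, -42]
    - [260, 70, 100, -49]
    - [260, 74, 100, -56]
    - [260, 74, 100, -63]
    - [260, 74, 100, -63]
  hand: 30

```text
time: 1.07
tool_pos: [424.9, -423.4, 325.4]
tcp_rot: [-2.373, 1.569, 1.553]
contact_force: [-0.4, 0.0, -0.1]
grip_width: 30.4
```

```bash
cat > st.py <<'E'
from h import *
o=get_obs();R=Ro.from_euler("xyz",o["tcp_rot"]).as_matrix()
np.set_printoptions(precision=2,suppress=True)
hd=lambda v:np.degrees(np.arctan2(v[1],v[0]))
print(o["time"],"q",o["joint_positions"],"p",o["tool_pos"],"F",o["contact_force"],"w",o["grip_width"])
print("toolx",R[:,0],"lean",np.degrees(np.arccos(-R[2,0])),"hd x %.1f y %.1f z %.1f"%(hd(R[:,0]),hd(R[:,1]),hd(R[:,2])),"jawz",R[2,2])
E
python3 st.py
```

```text
1.0667 q [-0.91  0.44  1.11  0.    1.6   1.45] p [ 424.89 -423.44  325.37] F [-0.4   0.02 -0.13] w 30.369833381396464
toolx [ 0.  0. -1.] lean 0.10488374284678706 hd x 89.0 y -45.1 z -135.1 jawz -0.001315652702515116
```

Emit:
carry_out:
  rows:
    - [25, -30, 0, 0]
    - [50, -60, 0, 0]
    - [75, -95, 0, 0]
    - [100, -130, 0, 0]
    - [125, -160, 0, 0]
    - [150, -190, 0, 0]
    - [170, -220, 0, 0]
    - [190, -245, 0, 0]
    - [210, -270, 0, 0]
    - [230, -295, 0, 0]
    - [250, -315, 0, 0]
    - [250, -315, 0, 0]

```text
time: 2.07
tool_pos: [555.7, -605.7, 269.5]
tcp_rot: [1.555, 1.536, -0.802]
contact_force: [0.9, -0.1, 0.7]
grip_width: 29.8
```

```bash
python3 st.py
```

```text
2.0667 q [-0.92  1.08  0.04  0.    1.99  1.44] p [ 555.71 -605.66  269.53] F [ 0.87 -0.14  0.73] w 29.802580636465226
toolx [ 0.02 -0.02 -1.  ] lean 1.9693860742784313 hd x -45.9 y -45.1 z -135.1 jawz 0.0005334463090281572
```

An out-of-reach pull tilts the tool outward by about what least squares in metres and radians would give. A larger pull should lean it further, and each call starts from the measured pose, so the lean will add up.

Emit:
carry_out:
  rows:
    - [500, -640, 150, 0]
    - [500, -640, 150, 0]
    - [500, -640, 150, 0]
    - [500, -640, 150, 0]
    - [500, -640, 150, 0]
    - [500, -640, 150, 0]
    - [500, -640, 150, 0]
    - [500, -640, 150, 0]
    - [500, -640, 150, 0]
    - [500, -640, 150, 0]
    - [500, -640, 150, 0]
    - [500, -640, 150, 0]
    - [500, -640, 150, 0]
    - [500, -640, 150, 0]
    - [500, -640, 150, 0]
    - [500, -640, 150, 0]
    - [500, -640, 150, 0]
    - [500, -640, 150, 0]

```text
time: 3.57
tool_pos: [563.0, -655.2, 190.9]
tcp_rot: [1.526, 1.503, -0.831]
contact_force: [0.2, 0.2, -1.1]
grip_width: 29.8
```

```bash
python3 st.py
```

```text
3.5667 q [-0.95  1.17  0.04  0.01  1.86  1.41] p [ 562.95 -655.19  190.9 ] F [ 0.18  0.2  -1.05] w 29.784053303750053
toolx [ 0.05 -0.05 -1.  ] lean 3.9096763297790207 hd x -47.6 y -45.1 z -135.1 jawz 0.0030285160233013003
```

Each call gains about 2°, whatever the size of the pull. I'll repeat it in short calls, lifting a little as I go.

Emit:
carry_out:
  rows:
    - [100, -125, 100, 0]
    - [100, -125, 100, 0]
    - [100, -125, 100, 0]
    - [100, -125, 100, 0]

```text
time: 3.9
tool_pos: [561.3, -658.5, 220.4]
tcp_rot: [1.512, 1.466, -0.845]
contact_force: [0.7, 0.6, 0.6]
grip_width: 30.0
```

Emit:
carry_out:
  rows:
    - [100, -125, 100, 0]
    - [100, -125, 100, 0]

```text
time: 4.07
tool_pos: [563.4, -663.8, 237.2]
tcp_rot: [1.505, 1.43, -0.852]
contact_force: [0.4, -0.5, 0.1]
grip_width: 30.3
```

Emit:
carry_out:
  rows:
    - [100, -125, 0, 0]
    - [100, -125, 0, 0]
    - [100, -125, 0, 0]

```text
time: 4.32
tool_pos: [575.7, -682.6, 207.1]
tcp_rot: [1.502, 1.397, -0.855]
contact_force: [-1.5, 0.4, 0.1]
grip_width: 29.9
```

```bash
python3 st.py
```

```text
4.3167 q [-0.96  1.16  0.04  0.02  1.77  1.4 ] p [ 575.7  -682.55  207.1 ] F [-1.46  0.38  0.13] w 29.888715517977154
toolx [ 0.11 -0.13 -0.98] lean 9.960373541752501 hd x -49.0 y -45.0 z -135.1 jawz 0.01184606879825878
```

Emit:
carry_out:
  rows:
    - [100, -130, 100, -8]
    - [100, -130, 100, -8]
    - [100, -130, 100, -8]

```text
time: 4.57
tool_pos: [574.6, -687.3, 229.5]
tcp_rot: [1.521, 1.363, -0.973]
contact_force: [-0.2, 0.0, 0.5]
grip_width: 30.0
```

Emit:
carry_out:
  rows:
    - [100, -140, 80, 0]
    - [100, -140, 80, 0]

```text
time: 4.73
tool_pos: [575.7, -697.8, 239.2]
tcp_rot: [1.533, 1.326, -0.958]
contact_force: [0.6, -0.6, -0.7]
grip_width: 29.9
```

Emit:
carry_out:
  rows:
    - [100, -140, 80, 0]
    - [100, -140, 80, 0]

```text
time: 4.9
tool_pos: [577.2, -708.2, 247.4]
tcp_rot: [1.541, 1.29, -0.949]
contact_force: [0.2, 0.4, 0.2]
grip_width: 30.2
```

Emit:
carry_out:
  rows:
    - [100, -140, 80, 0]
    - [100, -140, 80, 0]

```text
time: 5.07
tool_pos: [579.2, -718.1, 255.3]
tcp_rot: [1.547, 1.255, -0.943]
contact_force: [-0.6, 0.5, -0.1]
grip_width: 30.0
```

Emit:
carry_out:
  rows:
    - [100, -140, 80, 0]
    - [100, -140, 80, 0]

```text
time: 5.23
tool_pos: [581.3, -727.6, 262.7]
tcp_rot: [1.551, 1.22, -0.939]
contact_force: [-0.1, 0.4, 0.4]
grip_width: 29.9
```

Emit:
carry_out:
  rows:
    - [100, -140, 80, 0]
    - [100, -140, 80, 0]

```text
time: 5.4
tool_pos: [583.8, -736.9, 269.9]
tcp_rot: [1.554, 1.186, -0.935]
contact_force: [0.1, 0.5, 0.0]
grip_width: 29.9
```

```bash
python3 st.py
```

```text
5.4 q [-0.99  1.11  0.04  0.02  1.61  1.5 ] p [ 583.81 -736.95  269.85] F [0.08 0.48 0.04] w 29.864114190557483
toolx [ 0.22 -0.3  -0.93] lean 22.04429807411702 hd x -53.6 y -52.5 z -142.7 jawz 0.006363496701663557
```

Lean is 22° now, heading is aligned and the jaws are level. Nine more calls should bring it to about 40°.

Emit:
carry_out:
  rows:
    - [90, -140, 70, 0]
    - [90, -140, 70, 0]

```text
time: 5.57
tool_pos: [584.5, -748.9, 274.5]
tcp_rot: [1.556, 1.152, -0.933]
contact_force: [-0.9, -0.6, -0.2]
grip_width: 30.0
```

Emit:
carry_out:
  rows:
    - [90, -140, 70, 0]
    - [90, -140, 70, 0]

```text
time: 5.73
tool_pos: [585.4, -760.6, 278.7]
tcp_rot: [1.557, 1.119, -0.932]
contact_force: [0.8, -0.2, 0.2]
grip_width: 30.2
```

Emit:
carry_out:
  rows:
    - [90, -140, 70, 0]
    - [90, -140, 70, 0]

```text
time: 5.9
tool_pos: [586.6, -771.7, 283.1]
tcp_rot: [1.557, 1.086, -0.931]
contact_force: [0.4, 0.7, -0.4]
grip_width: 29.8
```

Emit:
carry_out:
  rows:
    - [90, -140, 70, 0]
    - [90, -140, 70, 0]

```text
time: 6.07
tool_pos: [588.0, -782.5, 287.5]
tcp_rot: [1.558, 1.052, -0.931]
contact_force: [-0.1, -0.3, 1.0]
grip_width: 30.3
```

Emit:
carry_out:
  rows:
    - [90, -140, 70, 0]
    - [90, -140, 70, 0]

```text
time: 6.23
tool_pos: [589.7, -792.9, 292.0]
tcp_rot: [1.557, 1.02, -0.931]
contact_force: [-0.5, 0.1, 0.1]
grip_width: 30.3
```

Emit:
carry_out:
  rows:
    - [90, -140, 70, 0]
    - [90, -140, 70, 0]

```text
time: 6.4
tool_pos: [591.4, -803.1, 296.5]
tcp_rot: [1.557, 0.987, -0.932]
contact_force: [-0.2, -0.6, -0.3]
grip_width: 30.2
```

Emit:
carry_out:
  rows:
    - [90, -140, 70, 0]
    - [90, -140, 70, 0]

```text
time: 6.57
tool_pos: [593.4, -812.8, 301.0]
tcp_rot: [1.557, 0.955, -0.932]
contact_force: [-0.6, 0.5, -0.2]
grip_width: 30.3
```

Emit:
carry_out:
  rows:
    - [90, -140, 70, 0]
    - [90, -140, 70, 0]

```text
time: 6.73
tool_pos: [595.5, -822.2, 305.7]
tcp_rot: [1.556, 0.923, -0.933]
contact_force: [-0.3, -0.3, -0.6]
grip_width: 29.9
```

Emit:
carry_out:
  rows:
    - [90, -140, 70, 0]
    - [90, -140, 70, 0]

```text
time: 6.9
tool_pos: [597.6, -831.2, 310.3]
tcp_rot: [1.555, 0.891, -0.934]
contact_force: [0.6, 0.2, -0.1]
grip_width: 30.0
```

```bash
python3 st.py
```

```text
6.9 q [-1.04  1.11  0.04  0.07  1.31  1.45] p [ 597.57 -831.2   310.33] F [ 0.61  0.21 -0.14] w 29.9911536033685
toolx [ 0.37 -0.51 -0.78] lean 38.95797635098152 hd x -53.5 y -52.4 z -142.8 jawz 0.009689513088476903
```

Lean is 39°. Before committing to the approach, I'll fit a quick arm model from the joint readings so far, to check that wrist joint 5 stays in range at the lever.

```bash
cat > fk.py <<'E'
import numpy as np
from scipy.optimize import least_squares
D=[([-1.39997,.34272,1.52504,0,1.27542],[163.5,-498.4,226.0]),([-.91,.44,1.11,0,1.6],[424.9,-423.4,325.4]),([-.92,1.08,.04,0,1.99],[555.7,-605.7,269.5]),
([-.95,1.17,.04,.01,1.86],[563,-655.2,190.9]),([-.96,1.16,.04,.02,1.77],[575.7,-682.6,207.1]),([-.99,1.11,.04,.02,1.61],[583.8,-737,269.9]),([-1.04,1.11,.04,.07,1.31],[597.6,-831.2,310.3])]
from scipy.spatial.transform import Rotation as Ro
Ry=lambda a:Ro.from_euler("y",a).as_matrix();Rz=lambda a:Ro.from_euler("z",a).as_matrix()
def fk(p,q):
    L1,L2,h,T,a,e,d=p;z=np.array([0,0,1.]);x=np.array([1.,0,0])
    B=Rz(q[0])@Ry(q[1]);P=Rz(q[0])@np.array([a,d,h])+B@(z*L1)
    C=B@Ry(q[2]);P=P+C@(z*L2+x*e);E=C@Rz(q[3])@Ry(q[4]);return P+E@(z*T),E[:,2]
r=least_squares(lambda p:np.concatenate([fk(p,q)[0]-t for q,t in D]+[[.01*p[4],.01*p[5]]]),[487,374,164,287,20,0,75],x_scale=50)
P=r.x
if __name__=="__main__":
    print(P.round(1),"res",np.abs(r.fun).max().round(1))
    ax=np.array([597.7,-260]);lo=[-2.53,-.77,.04,-1,.28];hi=[2.53,2.02,2.7,4.14,2.66]
    for lean in(35,39,45):
      for hd,R,z in((-35.4,180,100),(-35.4,103,66),(-10.4,103,66),(14.6,103,66)):
        c,s=np.cos(np.radians(hd)),np.sin(np.radians(hd));t=np.r_[ax-R*np.array([c,s]),z];l=np.radians(lean)
        dv=np.array([c*np.sin(l),s*np.sin(l),-np.cos(l)]);best=None
        for q4 in(0,.8,1.6,3.1):
          for q5 in(.5,1.):
            s_=least_squares(lambda q:np.r_[fk(P,q)[0]-t,300*(fk(P,q)[1]-dv)],[-.4,.3,1.7,q4,q5],bounds=(lo,hi))
            if best is None or s_.cost<best.cost-1:best=s_
        print(lean,hd,R,best.x.round(2),best.cost.round(1))
E
python3 fk.py
```

```text
[510.8 384.5 213.5 314.6  -6.5  43.7  75.1] res 4.0
35 -35.4 180 [-0.36  0.32  2.37  3.89  0.28] 335.4
35 -35.4 103 [-0.43  0.48  2.23  3.63  0.28] 342.0
35 -10.4 103 [-0.78  0.44  2.16  1.51  0.33] 0.0
35 14.6 103 [-0.96  0.53  1.94  0.99  0.7 ] 0.0
39 -35.4 180 [-0.39  0.31  2.38  3.73  0.28] 34.5
39 -35.4 103 [-0.44  0.47  2.23  3.58  0.28] 29.6
39 -10.4 103 [-0.81  0.46  2.21  1.82  0.39] 0.0
39 14.6 103 [-1.    0.55  1.97  1.12  0.73] 0.0
45 -35.4 180 [-0.38  0.33  2.43  3.55  0.43] 0.0
45 -35.4 103 [-0.43  0.49  2.28  3.45  0.43] 0.0
45 -10.4 103 [-0.85  0.5   2.28  2.11  0.54] 0.0
45 14.6 103 [-1.05  0.58  2.01  1.27  0.79] 0.0
```

Constant heading along the changer's x axis (-10.4°) with about 45° lean stays in range and clears the cover best. Three more calls will get the lean there.

Emit:
carry_out:
  rows:
    - [90, -140, 70, 0]
    - [90, -140, 70, 0]

```text
time: 7.07
tool_pos: [599.8, -839.9, 315.1]
tcp_rot: [1.555, 0.859, -0.935]
contact_force: [0.0, 0.3, 0.9]
grip_width: 30.1
```

Emit:
carry_out:
  rows:
    - [90, -140, 70, 0]
    - [90, -140, 70, 0]

```text
time: 7.23
tool_pos: [602.0, -848.2, 319.9]
tcp_rot: [1.554, 0.828, -0.936]
contact_force: [-0.2, -0.4, -0.3]
grip_width: 30.0
```

Emit:
carry_out:
  rows:
    - [90, -140, 70, 0]
    - [90, -140, 70, 0]

```text
time: 7.4
tool_pos: [604.3, -856.1, 324.7]
tcp_rot: [1.553, 0.798, -0.937]
contact_force: [0.3, -0.1, -0.9]
grip_width: 30.3
```

```bash
python3 st.py
```

```text
7.4 q [-1.05  1.12  0.04  0.09  1.21  1.44] p [ 604.25 -856.12  324.71] F [ 0.32 -0.12 -0.89] w 30.312820785566064
toolx [ 0.41 -0.56 -0.72] lean 44.28290264548179 hd x -53.7 y -52.3 z -143.0 jawz 0.012362925052757157
```

Emit:
carry_out:
  rows:
    - [-15, 30, 0, 2]
    - [-30, 65, 0, 4]
    - [-45, 100, 0, 6]
    - [-62, 135, 0, 8]
    - [-80, 170, 0, 10]
    - [-96, 205, 0, 12]
    - [-112, 240, 0, 14]
    - [-128, 275, 0, 16]
    - [-145, 310, -5, 18]
    - [-162, 345, -10, 20]
    - [-180, 380, -15, 22]
    - [-195, 410, -20, 24]
    - [-204, 436, -25, 26]
    - [-204, 436, -25, 26]

```text
time: 8.57
tool_pos: [398.6, -414.9, 298.5]
tcp_rot: [1.557, 0.8, -0.476]
contact_force: [1.2, -0.1, -1.1]
grip_width: 29.8
```

```bash
python3 st.py
```

```text
8.5667 q [-1.21  0.08  1.92  0.82  0.69  0.3 ] p [ 398.61 -414.88  298.51] F [ 1.21 -0.15 -1.14] w 29.81098168440792
toolx [ 0.62 -0.32 -0.72] lean 44.14745484894133 hd x -27.3 y -26.2 z -116.7 jawz 0.009781488493466106
```

Emit:
carry_out:
  rows:
    - [0, 20, -5, 3]
    - [0, 40, -10, 6]
    - [0, 60, -20, 9]
    - [0, 80, -30, 12]
    - [0, 100, -40, 14]
    - [5, 125, -50, 16]
    - [10, 150, -60, 17]
    - [20, 175, -70, 17]
    - [30, 200, -80, 17]
    - [35, 220, -90, 17]
    - [40, 229, -100, 17]
    - [40, 229, -100, 17]
    - [40, 229, -100, 17]
  hand: 28

```text
time: 9.65
tool_pos: [439.0, -185.2, 198.9]
tcp_rot: [1.558, 0.8, -0.177]
contact_force: [-1.0, 0.0, -0.6]
grip_width: 28.3
```

```bash
python3 st.py
python3 - <<'E'
from h import *
o=get_obs();im=capture("wrist");cv2.imwrite("pics/w1.png",im[:,:,::-1])
E
```

```text
9.65 q [-0.88  0.04  2.32  1.29  0.49 -0.24] p [ 438.97 -185.21  198.89] F [-0.99  0.05 -0.64] w 28.278239777206842
toolx [ 0.69 -0.12 -0.72] lean 44.170529591699434 hd x -10.1 y -9.1 z -99.6 jawz 0.009220362266144588
```

View pics/w1.png

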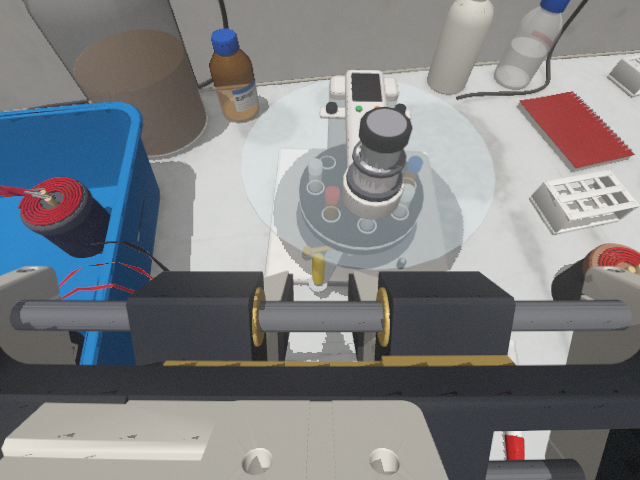

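The wrist view shows the post at column 319, rows 250–286, the red cap at (333,192) and the lamp cap at (387,124). The post lies between the fingers. I'll refine the numbers from this view.

Run:
```python
from h import *
np.set_printoptions(precision=1,suppress=True)
o=get_obs();t=(o["tool_pos"],o["tcp_rot"])
h=cv2.cvtColor(cv2.imread("pics/w1.png"),cv2.COLOR_BGR2HSV)
m=cv2.inRange(h[240:292,300:335],(20,120,100),(32,255,255))
for r in range(0,52,4):
    u=np.nonzero(m[r])[0]
    if len(u):print(r+240,300+u.min(),300+u.max())
print("post z93",onz("wrist",(318,252),93,t),"z40",onz("wrist",(319,283),40,t))
print("red",onz("wrist",(333,192),114,t),"cap",onz("wrist",(387,124),208,t))
for z in(66,76):print("post at rows",pix("wrist",(512.5,-199.5,z),t))
print("top cap pix of est (548.5,-251,208)",pix("wrist",(548.5,-251,208),t),"cover c",pix("wrist",(597.7,-260,124),t))
```

```text
260 312 319
264 312 323
268 313 323
272 313 323
276 313 323
280 313 322
post z93 [ 516.8 -197.8   93. ] z40 [ 508.3 -197.7   40. ]
red [ 565.9 -220.1  114. ] cap [ 544.6 -248.5  208. ]
post at rows [320.3 268.5]
post at rows [320.4 264.1]
top cap pix of est (548.5,-251,208) [389.  119.6] cover c [368.  154.4]
```

Emit:
carry_out:
  rows:
    - [0, 0, -30, 0]
    - [0, 0, -60, 0]
    - [0, 0, -90, 0]
    - [0, 0, -115, 0]
    - [0, 0, -130, 0]
    - [0, 0, -137, 0]
    - [0, 0, -137, 0]

```text
time: 10.28
tool_pos: [438.7, -188.1, 60.1]
tcp_rot: [1.556, 0.8, -0.182]
contact_force: [-0.6, 0.4, 1.0]
grip_width: 28.0
```

Emit:
carry_out:
  rows:
    - [15, -3, 0, 0]
    - [30, -6, 0, 0]
    - [40, -7, 0, 0]
    - [48, -9, 0, 0]
    - [48, -9, 0, 0]

```text
time: 10.7
tool_pos: [488.5, -198.5, 61.3]
tcp_rot: [1.554, 0.797, -0.183]
contact_force: [-0.7, -1.6, -0.4]
grip_width: 28.1
```

```bash
python3 st.py
python3 - <<'E'
from h import *
im=capture("side");cv2.imwrite("pics/s2.png",cv2.resize(im[150:310,220:420,::-1],(800,640))[:600])
E
```

```text
10.7 q [-0.78  0.5   2.36  2.32  0.56 -1.3 ] p [ 488.5  -198.51   61.26] F [-0.66 -1.59 -0.4 ] w 28.0906787375734
toolx [ 0.69 -0.13 -0.72] lean 44.347119871470994 hd x -10.5 y -9.1 z -99.8 jawz 0.011844002444947821
```

View pics/s2.png

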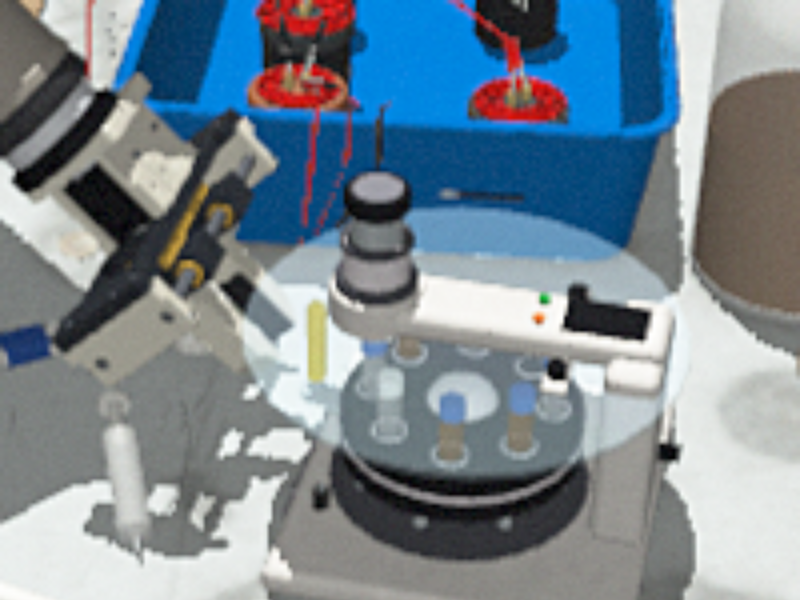

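The side view shows the fingers just outside the cover edge at the post's height, with the gripper body clear. Now I'll go in around the post.

Emit:
carry_out:
  rows:
    - [3, 3, 0, 0]
    - [9, 2, 0, 0]
    - [15, 2, 0, 0]
    - [20, 1, 0, 0]
    - [23, 0, 0, 0]
    - [23, 0, 0, 0]

```text
time: 11.25
tool_pos: [511.3, -198.0, 61.1]
tcp_rot: [1.554, 0.797, -0.182]
contact_force: [0.2, 0.1, 0.7]
grip_width: 28.2
```

```bash
python3 st.py
python3 - <<'E'
from h import *
im=capture("wrist");cv2.imwrite("pics/w2.png",im[120:360,160:520,::-1])
im=capture("side");cv2.imwrite("pics/s3.png",im[:,:,::-1])
a=cv2.imread("pics/w2.png");b=cv2.resize(cv2.imread("pics/s3.png")[180:280,245:395],(360,240),interpolation=cv2.INTER_CUBIC)
cv2.imwrite("pics/j3.png",np.hstack([a,b]))
E
```

```text
11.25 q [-0.73  0.51  2.31  2.33  0.52 -1.26] p [ 511.27 -197.95   61.07] F [0.19 0.1  0.69] w 28.23330299357818
toolx [ 0.69 -0.13 -0.72] lean 44.30820056188163 hd x -10.5 y -9.1 z -99.8 jawz 0.011735573700554003
```

View pics/j3.png

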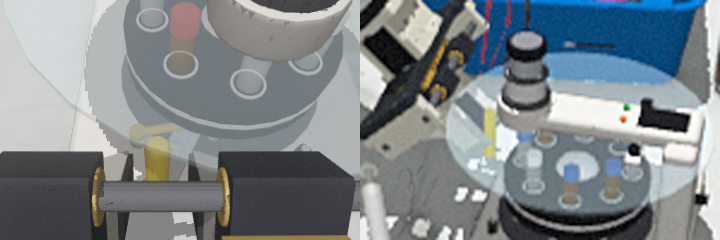

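The post sits centred between the fingers with nothing touching. Starting the stroke along the arc, I'll stop short of the end to read the force.

Emit:
carry_out:
  rows:
    - [-1, -5, 0, 0]
    - [-3, -10, 0, 0]
    - [-5, -14, 0, 0]
    - [-8, -19, 0, 0]
    - [-11, -24, 0, 0]
    - [-13, -30, 0, 0]
    - [-15, -36, 0, 0]
    - [-17, -41, 0, 0]
    - [-18, -47, 0, 0]
    - [-19, -53, 0, 0]
    - [-20, -59, 0, 0]
    - [-20, -65, 0, 0]
    - [-20, -71, 0, 0]
    - [-20, -77, 0, 0]
    - [-20, -77, 0, 0]

```text
time: 12.6
tool_pos: [489.3, -274.6, 59.9]
tcp_rot: [1.556, 0.801, -0.181]
contact_force: [-2.9, 4.6, -0.5]
grip_width: 28.0
```

Emit:
carry_out:
  rows:
    - [1, -4, 0, 0]
    - [1, -7, 0, 0]
    - [1, -7, 0, 0]

```text
time: 12.85
tool_pos: [489.8, -281.2, 59.6]
tcp_rot: [1.557, 0.801, -0.18]
contact_force: [-1.0, 5.4, 1.0]
grip_width: 28.0
```

```bash
python3 st.py
python3 - <<'E'
from h import *
im=capture("wrist");cv2.imwrite("pics/w3.png",im[120:360,160:520,::-1])
im=capture("side");cv2.imwrite("pics/s4.png",im[:,:,::-1])
im=capture("top");cv2.imwrite("pics/t4.png",im[:,:,::-1])
a=cv2.imread("pics/w3.png");b=cv2.resize(cv2.imread("pics/s4.png")[180:280,245:395],(360,240),interpolation=cv2.INTER_CUBIC)
cv2.imwrite("pics/j4.png",np.hstack([a,b]))
E
```

```text
12.85 q [-0.94  0.54  2.23  1.97  0.55 -1.07] p [ 489.84 -281.18   59.57] F [-0.96  5.39  1.01] w 28.014777202888805
toolx [ 0.68 -0.12 -0.72] lean 44.082215671984116 hd x -10.3 y -9.2 z -99.7 jawz 0.009519954167626854
```

View pics/j4.png

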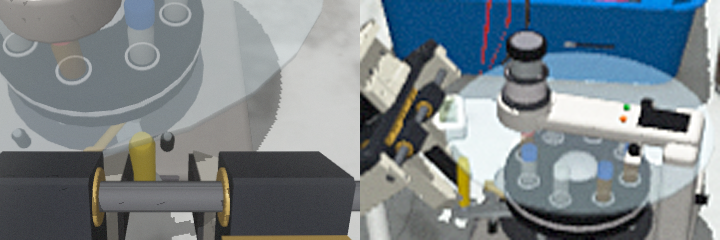

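The post is against the left finger at 5.4 N, and a black stop peg is visible just beyond it. I'll go on in small steps watching the force.

Emit:
carry_out:
  rows:
    - [1, -2, 0, 0]
    - [1, -4, 0, 0]
    - [1, -4, 0, 0]
    - [1, -4, 0, 0]

```text
time: 13.33
tool_pos: [490.5, -284.0, 59.3]
tcp_rot: [1.559, 0.802, -0.178]
contact_force: [-0.7, 5.9, -0.3]
grip_width: 28.1
```

Emit:
carry_out:
  rows:
    - [1, -2, 0, 0]
    - [1, -3, 0, 0]
    - [1, -3, 0, 0]
    - [1, -3, 0, 0]

```text
time: 13.67
tool_pos: [491.2, -286.0, 59.0]
tcp_rot: [1.56, 0.802, -0.175]
contact_force: [-0.3, 5.3, 0.6]
grip_width: 28.3
```

Emit:
carry_out:
  rows:
    - [0, -1, 0, 0]
    - [1, -2, 0, 0]
    - [1, -2, 0, 0]
    - [1, -2, 0, 0]

```text
time: 14.0
tool_pos: [491.9, -287.1, 58.8]
tcp_rot: [1.561, 0.803, -0.173]
contact_force: [-1.1, 5.4, 0.8]
grip_width: 28.0
```

Emit:
carry_out:
  rows:
    - [1, -2, 1, 0]
    - [1, -4, 1, 0]
    - [1, -4, 1, 0]
    - [1, -4, 1, 0]

```text
time: 14.33
tool_pos: [492.4, -289.8, 59.0]
tcp_rot: [1.563, 0.804, -0.17]
contact_force: [0.8, 5.6, -3.1]
grip_width: 28.0
```

Emit:
carry_out:
  rows:
    - [1, -2, 1, 0]
    - [1, -3, 1, 0]
    - [1, -3, 1, 0]
    - [1, -3, 1, 0]

```text
time: 14.67
tool_pos: [492.7, -291.4, 59.1]
tcp_rot: [1.566, 0.806, -0.167]
contact_force: [1.3, 5.5, -3.0]
grip_width: 28.0
```

```bash
python3 st.py
python3 - <<'E'
from h import *
t=(get_obs()["tool_pos"],get_obs()["tcp_rot"])
im=capture("wrist");cv2.imwrite("pics/w4.png",im[:,:,::-1])
print(pix("wrist",(496.1,-286.5,85),t),pix("wrist",(496.1,-286.5,93),t))
h=cv2.cvtColor(im,cv2.COLOR_RGB2HSV)[240:292,270:335]
m=cv2.inRange(h,(20,120,80),(32,255,255))
for r in range(0,52,4):
    u=np.nonzero(m[r])[0]
    if len(u):print(r+240,270+u.min(),270+u.max())
E
```

```text
14.6667 q [-0.95  0.54  2.2   1.9   0.54 -1.01] p [ 492.68 -291.35   59.08] F [ 1.32  5.46 -2.99] w 27.957644432222992
toolx [ 0.68 -0.11 -0.72] lean 43.79452396011726 hd x -9.6 y -9.2 z -99.4 jawz 0.003387340399091443
[309.52141555 265.63146956] [309.03710554 257.72765835]
268 301 314
272 289 314
276 290 314
280 291 314
284 291 314
288 292 314
```

Emit:
carry_out:
  rows:
    - [1, -2, 0, 0]
    - [1, -3, 0, 0]
    - [1, -3, 0, 0]
    - [1, -3, 0, 0]

```text
time: 15.05
tool_pos: [493.2, -292.1, 58.5]
tcp_rot: [1.569, 0.807, -0.161]
contact_force: [-1.0, 9.8, 0.8]
grip_width: 28.0
```

Emit:
carry_out:
  rows:
    - [0, -1, 0, 0]
    - [1, -3, 0, 0]
    - [1, -3, 0, 0]
    - [1, -3, 0, 0]

```text
time: 15.38
tool_pos: [493.7, -292.3, 58.1]
tcp_rot: [1.573, 0.808, -0.155]
contact_force: [-2.8, 11.0, 2.8]
grip_width: 27.9
```

The force rose from 5.5 to 11 N and the post stopped at the predicted place, so this is the stop. I'll lead it back along the arc.

Emit:
carry_out:
  rows:
    - [-1, 6, 0, 0]
    - [-2, 12, 0, 0]
    - [-3, 18, 0, 0]
    - [-3, 24, 0, 0]
    - [-3, 30, 0, 0]
    - [-3, 36, 1, 0]
    - [-2, 42, 1, 0]
    - [-1, 48, 1, 0]
    - [0, 54, 1, 0]
    - [2, 60, 1, 0]
    - [4, 66, 2, 0]
    - [7, 72, 2, 0]
    - [10, 77, 2, 0]
    - [13, 82, 2, 0]
    - [16, 87, 2, 0]
    - [17, 91, 2, 0]
    - [18, 95, 2, 0]
    - [18, 95, 2, 0]
    - [18, 95, 2, 0]

```text
time: 16.97
tool_pos: [511.7, -197.2, 60.1]
tcp_rot: [1.573, 0.808, -0.155]
contact_force: [0.2, 0.8, -1.5]
grip_width: 28.0
```

```bash
python3 st.py
python3 - <<'E'
from h import *
im=capture("wrist");cv2.imwrite("pics/w5.png",im[:,:,::-1])
im=capture("top");cv2.imwrite("pics/t5.png",im[:,:,::-1])
im=capture("side");cv2.imwrite("pics/s5.png",im[:,:,::-1])
a=cv2.imread("pics/w5.png")[60:360,160:520];b=cv2.resize(cv2.imread("pics/s5.png")[180:280,265:395],(390,300),interpolation=cv2.INTER_CUBIC)
cv2.imwrite("pics/j5.png",np.hstack([a,b]))
E
```

```text
16.9667 q [-0.73  0.51  2.3   2.26  0.51 -1.19] p [ 511.74 -197.24   60.07] F [ 0.2   0.75 -1.48] w 28.018104513879376
toolx [ 0.68 -0.11 -0.72] lean 43.690480898086996 hd x -8.9 y -9.1 z -99.0 jawz -0.0015239770061030167
```

View pics/j5.png

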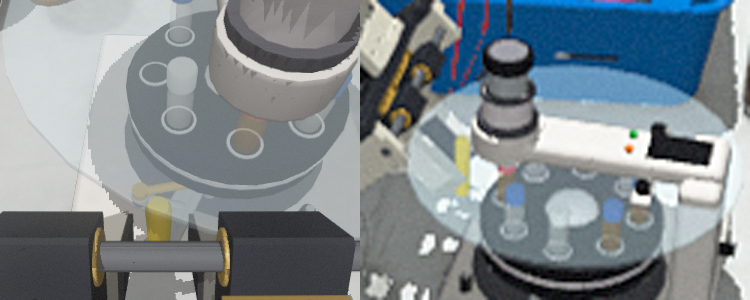

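The lever is back at rest. The side view shows a red cap at about (314,236), right under the lamp head. I'll check it numerically against the station.

Run:
```python
from h import *
np.set_printoptions(precision=1,suppress=True)
o=get_obs();t=(o["tool_pos"],o["tcp_rot"])
S=np.array((548.5,-251.));A=np.array((597.7,-260.))
print("station side px z114,z76",pix("side",(*S,114)),pix("side",(*S,76)),"wrist z76",pix("wrist",(*S,76),t),"seen ring (408,202)->",onz("wrist",(408,202),76,t))
im=cv2.cvtColor(cv2.imread("pics/s5.png"),cv2.COLOR_BGR2HSV)[220:250,295:335]
m=cv2.inRange(im,(0,60,60),(8,255,255))|cv2.inRange(im,(170,60,60),(180,255,255));v,u=np.nonzero(m);print("red side",len(u),u.min()+295,u.max()+295,v.min()+220,v.max()+220, u.mean()+295)
for nm,uv in(("ringA",(160+178,60+119)),("ringB",(160+246,60+142)),("ringC",(160+307,60+126)),("ringD",(160+155,60+73)),("ringE",(160+180,60+36))):
    p=onz("wrist",uv,76,t);d=p[:2]-A;print(nm,p,np.hypot(*d),"ang from station",(np.degrees(np.arctan2(d[1],d[0]))-169.6+180)%360-180)
```

```text
station side px z114,z76 [313.6 233.1] [313.4 246.8] wrist z76 [408.4 202.1] seen ring (408,202)-> [ 548.6 -250.8   76. ]
red side 12 311 316 235 238 313.25
ringA [ 570.  -216.5   76. ] 51.53795603331348 ang from station -47.13843057614514
ringB [ 548.8 -249.7   76. ] 49.966288284025715 ang from station -1.4461928368646966
ringC [ 554.1 -286.4   76. ] 50.99441468682254 ang from station 41.542549935324814
ringD [ 607.8 -209.1   76. ] 51.85646817210264 ang from station -90.85871504983331
ringE [ 639.5 -230.7   76. ] 51.01679810699136 ang from station -134.5722976780068
```

The red vial is in the reading place: its ring projects 1 mm from the station, and the red pixels are at column 313.3 against 313.6 predicted. Now I'll back out straight, then go up.

Emit:
carry_out:
  rows:
    - [-8, 1, 0, 0]
    - [-18, 3, 0, 0]
    - [-28, 5, 0, 0]
    - [-40, 7, 0, 0]
    - [-52, 9, 0, 0]
    - [-64, 11, 0, 0]
    - [-72, 12, 0, 0]
    - [-72, 12, 0, 0]

```text
time: 17.78
tool_pos: [438.0, -185.4, 59.7]
tcp_rot: [1.575, 0.81, -0.156]
contact_force: [0.5, -0.1, -1.2]
grip_width: 27.9
```

Emit:
carry_out:
  rows:
    - [0, 0, 30, 0]
    - [0, 0, 60, 0]
    - [0, 0, 90, 0]
    - [0, 0, 120, 0]
    - [0, 0, 150, 0]
    - [0, 0, 175, 0]
    - [0, 0, 195, 0]
    - [0, 0, 200, 0]
    - [0, 0, 200, 0]
  hand: 0

```text
time: 18.53
tool_pos: [438.7, -186.5, 263.8]
tcp_rot: [1.569, 0.806, -0.161]
contact_force: [-0.3, -0.9, 1.0]
grip_width: 0.3
```

```bash
python3 st.py
python3 - <<'E'
from h import *
np.set_printoptions(precision=1,suppress=True)
o=get_obs();t=(o["tool_pos"],o["tcp_rot"]);im=capture("wrist");cv2.imwrite("pics/w6.png",im[:,:,::-1])
p=pix("wrist",(547.5,-250.5,208),t);print(p)
g=cv2.cvtColor(im,cv2.COLOR_RGB2GRAY);y,x=int(p[1]),int(p[0]);c=im[max(0,y-70):y+110,x-100:x+100,::-1]
cv2.imwrite("pics/c6.png",cv2.resize(c,None,fx=3,fy=3,interpolation=cv2.INTER_CUBIC));print(x-100,max(0,y-70))
E
```

```text
18.5333 q [-0.89 -0.09  2.2   0.91  0.62  0.19] p [ 438.68 -186.5   263.85] F [-0.29 -0.9   1.02] w 0.28228169873438114
toolx [ 0.68 -0.11 -0.72] lean 43.81897423269431 hd x -9.2 y -9.1 z -99.2 jawz 0.0014738243689505492
[375.9 181.6]
275 111
```

View pics/c6.png

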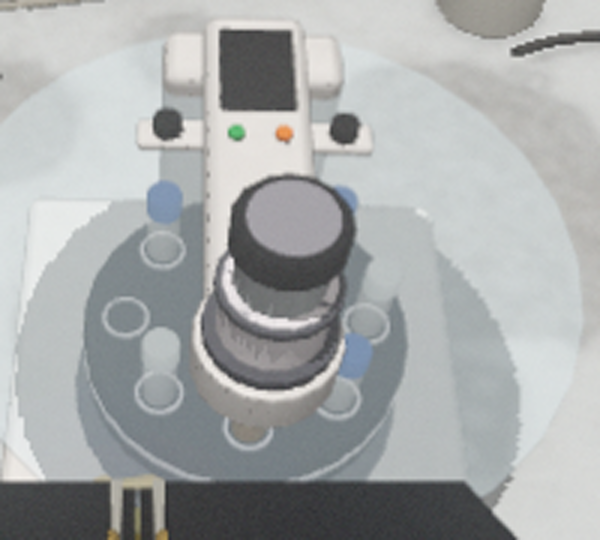

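The cap centre here is (372.7,184.7), within 3 mm of the estimate, and all is clear. I'll move above the cap so the lower edge of the closed fingertips lands on its centre, then descend.

Emit:
carry_out:
  rows:
    - [20, -10, 0, 0]
    - [40, -22, 0, 0]
    - [60, -34, 0, 0]
    - [80, -46, 0, 0]
    - [100, -56, 0, 0]
    - [112, -63, -10, 0]
    - [115, -65, -25, 0]
    - [115, -65, -34, 0]
    - [115, -65, -34, 0]

```text
time: 19.33
tool_pos: [553.4, -251.0, 227.7]
tcp_rot: [1.571, 0.808, -0.159]
contact_force: [0.0, -0.2, 0.6]
grip_width: 0.2
```

Emit:
carry_out:
  rows:
    - [0, 0, -4, 0]
    - [0, 0, -8, 0]
    - [0, 0, -12, 0]
    - [0, 0, -16, 0]
    - [0, 0, -20, 0]
    - [0, 0, -22, 0]
    - [0, 0, -22, 0]

```text
time: 19.92
tool_pos: [553.4, -251.1, 205.6]
tcp_rot: [1.571, 0.808, -0.159]
contact_force: [-0.0, -0.3, 1.5]
grip_width: 0.4
```

```bash
python3 st.py
```

```text
19.9167 q [-0.76  0.26  2.    1.1   0.45  0.05] p [ 553.43 -251.07  205.56] F [-0.01 -0.32  1.51] w 0.42505818202124696
toolx [ 0.68 -0.11 -0.72] lean 43.692107489837944 hd x -9.1 y -9.2 z -99.1 jawz -0.0001711555043987234
```

Emit:
carry_out:
  rows:
    - [0, 0, -3, 0]
    - [0, 0, -6, 0]
    - [0, 0, -9, 0]
    - [0, 0, -10, 0]
    - [0, 0, -10, 0]

```text
time: 20.33
tool_pos: [553.4, -251.1, 195.2]
tcp_rot: [1.571, 0.809, -0.159]
contact_force: [0.8, 0.1, 1.4]
grip_width: 0.4
```

Emit:
carry_out:
  rows:
    - [0, 0, -3, 0]
    - [0, 0, -6, 0]
    - [0, 0, -8, 0]
    - [0, 0, -8, 0]
    - [0, 0, -8, 0]

```text
time: 20.75
tool_pos: [553.5, -251.1, 187.2]
tcp_rot: [1.572, 0.809, -0.159]
contact_force: [-0.1, 0.2, 2.8]
grip_width: 0.7
```

```bash
python3 st.py
python3 - <<'E'
from h import *
im=capture("side");cv2.imwrite("pics/s7.png",im[:,:,::-1])
cv2.imwrite("pics/c7.png",cv2.resize(im[150:280,265:395,::-1],(600,600),interpolation=cv2.INTER_CUBIC))
E
```

```text
20.75 q [-0.76  0.29  2.02  1.21  0.43 -0.07] p [ 553.48 -251.08  187.16] F [-0.06  0.23  2.82] w 0.7253946243368157
toolx [ 0.68 -0.11 -0.72] lean 43.6698774137882 hd x -9.1 y -9.2 z -99.2 jawz -0.0005661536156293945
```

View pics/c7.png

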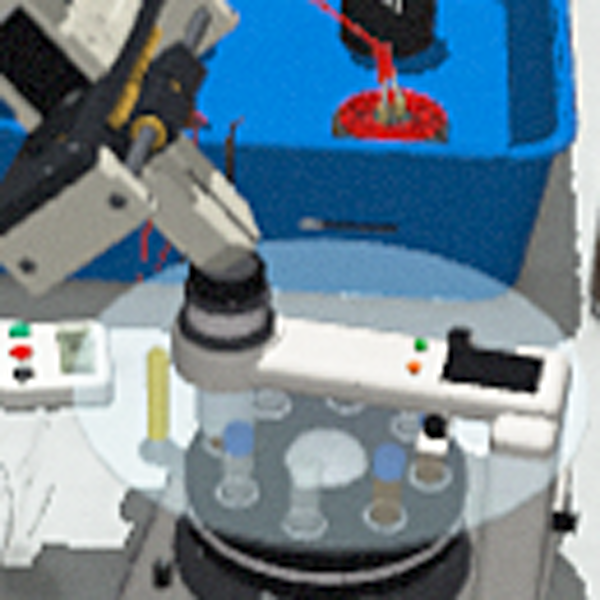

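The innermost section is nearly home at 2.8 N, with no jam, and its clear end is coming down round the vial. Continuing.

Emit:
carry_out:
  rows:
    - [0, 0, -3, 0]
    - [0, 0, -6, 0]
    - [0, 0, -8, 0]
    - [0, 0, -8, 0]
    - [0, 0, -8, 0]

```text
time: 21.22
tool_pos: [553.4, -251.1, 179.1]
tcp_rot: [1.572, 0.809, -0.159]
contact_force: [0.8, 0.5, 3.2]
grip_width: 0.3
```

Emit:
carry_out:
  rows:
    - [0, 0, -3, 0]
    - [0, 0, -5, 0]
    - [0, 0, -5, 0]
    - [0, 0, -5, 0]

```text
time: 21.55
tool_pos: [553.6, -251.2, 174.4]
tcp_rot: [1.571, 0.808, -0.159]
contact_force: [-1.1, 1.3, 5.6]
grip_width: 0.2
```

Emit:
carry_out:
  rows:
    - [0, 0, -2, 0]
    - [0, 0, -3, 0]
    - [0, 0, -3, 0]
    - [0, 0, -3, 0]

```text
time: 21.88
tool_pos: [554.1, -251.4, 173.7]
tcp_rot: [1.57, 0.804, -0.16]
contact_force: [-10.1, 3.8, 19.5]
grip_width: 0.4
```

Force jumped to 19.5 N at TCP z 173.7. With the fingertip edge 6.8 mm below the TCP, that puts the cap at about z 167, against 168 expected when home. I'll lift off and look.

Emit:
carry_out:
  rows:
    - [0, 0, 10, 0]
    - [0, 0, 30, 0]
    - [-10, 5, 60, 0]
    - [-40, 20, 80, 0]
    - [-75, 35, 90, 0]
    - [-110, 50, 90, 0]
    - [-140, 60, 90, 0]
    - [-150, 60, 90, 0]
    - [-150, 60, 90, 0]

```text
time: 22.63
tool_pos: [402.3, -190.6, 263.0]
tcp_rot: [1.57, 0.805, -0.162]
contact_force: [0.6, -1.4, 0.3]
grip_width: 0.4
```

```bash
python3 st.py
python3 - <<'E'
from h import *
np.set_printoptions(precision=1,suppress=True)
for n in("side","top","wrist"):
    im=capture(n);cv2.imwrite(f"pics/{n}9.png",im[:,:,::-1])
a=cv2.imread("pics/side9.png")[150:280,250:420];b=cv2.imread("pics/top9.png")[140:300,210:380]
cv2.imwrite("pics/c9.png",np.hstack([cv2.resize(a,(430,400),interpolation=cv2.INTER_CUBIC),cv2.resize(b,(370,400),interpolation=cv2.INTER_CUBIC)]))
for z in(168,178,188):print(z,pix("side",(547.5,-250.5,z)),pix("top",(547.5,-250.5,z)))
E
```

```text
22.6333 q [-1.02 -0.15  2.25  0.92  0.72  0.09] p [ 402.3  -190.64  263.03] F [ 0.59 -1.36  0.33] w 0.43693495805950866
toolx [ 0.68 -0.11 -0.72] lean 43.858412809976585 hd x -9.3 y -9.2 z -99.2 jawz 0.0007005676301312658
168 [313.4 212.4] [282.3 236. ]
178 [313.5 208.5] [281.9 234.9]
188 [313.6 204.5] [281.6 233.7]
```

View pics/c9.png

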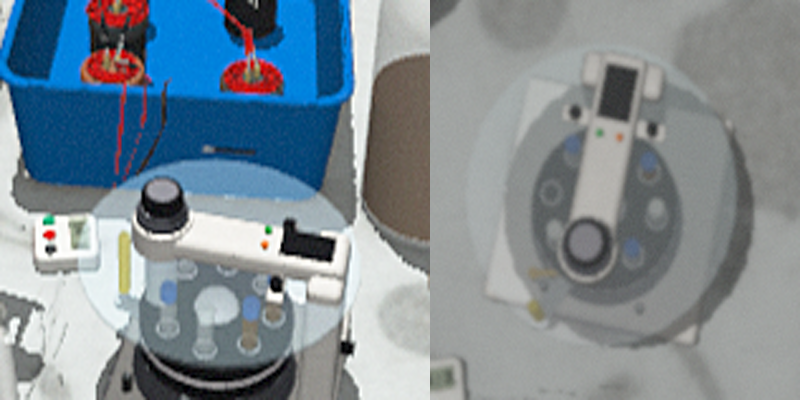

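The side view puts the cap top at (313.6,212.7), which matches z 168, fully home. The post is back at its starting pixels (299 in the side view, (258.7,264) in the top view), and the bystanders are where they were. Handing in.

Run:
```python
from h import *
for n in("side","top"):
    d=cv2.absdiff(cv2.imread(f"pics/{n}9.png"),cv2.imread(f"pics/{n}0.png")).max(2)
    b={"timer":(262,218,28,20),"cell":(238,312,42,52),"rack":(300,343,40,62)}if n=="side" else {"timer":(196,282,32,34),"syringe":(255,305,65,28),"cell":(386,272,42,42),"rack":(404,222,55,38)}
    print(n,{k:int((d[y:y+h,x:x+w]>60).sum()) for k,(x,y,w,h) in b.items()})
print(close_job())
```

```text
side {'timer': 0, 'cell': 0, 'rack': 0}
top {'timer': 0, 'syringe': 35, 'cell': 0, 'rack': 0}
the job is handed in; nothing more can be done
None
```

The job is handed in at about 23 s of the 72 s. The red-capped vial is in the reading place, the lever is back at rest, and the lamp tube is fully home.

**What I did**
- **Leaning the tool:** the moves have no tilt, so I made short out-of-reach pulls in free space until the tool leaned about 44°.
- **Lever:** I came in under the cover with the post between the fingers and swung it in one stroke to its stop. There the force rose from 5.5 to 11 N and the post stopped where predicted. I then led it back to rest.
- **Lamp tube:** I pressed it down at the cap with closed fingertips until it stopped hard at 19.5 N, then lifted clear.

**Last checks**
- **Vial:** after the stroke it measured about 1 mm from the station. The tube came down over it without jamming.
- **Tube:** the cap top is at z 168 in the side view, so both sections are home.
- **Lever:** the post is back at its starting pixels in both the side and top views.
- **Section order:** I did not see the innermost section go home first directly. The readings rose from about 1.5 N to 5.6 N along the push, and I pressed only at the cap.
- **Bystanders:** the timer, brown cell and rack show no change from the first pictures. The area round the syringe differed by 35 pixels in the top view. That is probably the arm's shadow, since the arm never came near it, but I did not check further.

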